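# Put the washed cutlery back in its organisers

## Task

The cutlery on the drying mat is dry: put the fork, the large spoon, the teaspoon and the peeler away in the bamboo drawer organisers. Each belongs in the organiser made for its kind, lying flat on the bottom: fork, spoon and teaspoon beside the one of the same kind that already lies there, the peeler in the empty one. Leave the glass and the mug standing where they are.

Things in the scene. Friction and masses are not known exactly. Their poses are not given: they have to be found in the camera images.
- fork: Steel table fork, 206 x 28 x 13 mm, lying flat on the grey drying mat (mat top z = 4 mm) about along world x, handle toward the robot. Origin: middle of length and width, on the underside. x runs along it from handle to tines, z up. Best gripped from above across y at x = -15 mm: there it is solid, 12 mm wide and 10 mm high (no gap under the handle).
- spoon: Large steel spoon, 201 x 43 x 14 mm, lying flat on the grey drying mat (mat top z = 4 mm) about along world x, handle toward the robot. Origin: middle of length and width, on the underside. x runs along it from handle to bowl, z up. Best gripped from above across y at x = -10 mm: there it is solid, 12 mm wide and 10 mm high (no gap under the handle).
- teaspoon: Small steel teaspoon, 139 x 30 x 10 mm, lying flat on the grey drying mat (mat top z = 4 mm) about along world x, handle toward the robot. Origin: middle of length and width, on the underside. x runs along it from handle to bowl, z up. Best gripped from above across y at x = -5 mm: there it is solid, 10 mm wide and 8 mm high (no gap under the handle).
- peeler: Peeler with dark blue handle and short steel blade, 170 x 25 x 18 mm, lying flat on the grey drying mat (mat top z = 4 mm) about along world x, handle toward the robot. Origin: middle of length and width, on the underside. x runs along it from handle to blade, z up. Best gripped from above across y at x = -35 mm: there it is solid, 23 mm wide and 16 mm high (no gap under the handle).
- bin_fork: Bamboo drawer organiser, open on top, fixed to the worktop: outside 240 (own x) x 114 (own y) x 42 mm high, inside 230 x 104 mm. Origin: centre of underside; inner floor 4 mm up. In it one loose fork already lies along x, handle to -x, its centre line at y = +36 mm. The free side is -y: lay the other fork with its centre line at y = -13 mm, x = 0.
- bin_spoon: Bamboo drawer organiser, open on top, fixed to the worktop: outside 240 (own x) x 126 (own y) x 42 mm high, inside 230 x 116 mm. Origin: centre of underside; inner floor 4 mm up. In it one loose large spoon already lies along x, handle to -x, its centre line at y = +35 mm. The free side is -y: lay the other large spoon with its centre line at y = -17 mm, x = 0.
- bin_teaspoon: Bamboo drawer organiser, open on top, fixed to the worktop: outside 175 (own x) x 110 (own y) x 42 mm high, inside 165 x 100 mm. Origin: centre of underside; inner floor 4 mm up. In it one loose teaspoon already lies along x, handle to -x, its centre line at y = +34 mm. The free side is -y: lay the other teaspoon with its centre line at y = -14 mm, x = 0.
- bin_peeler: Bamboo drawer organiser, open on top, fixed to the worktop: outside 205 (own x) x 96 (own y) x 42 mm high, inside 195 x 86 mm. Origin: centre of underside; inner floor 4 mm up. It is the empty one, for the peeler.
- glass: Clear tumbler, 84 mm across, 89 mm high, standing at the far edge of the mat; stays there. Origin: centre of its foot.
- mug: Mug, green above and white below, 107 mm high, 90 mm across, 122 mm with its handle (to own -y), standing at the far edge of the mat; stays there. Origin: on the underside, 16 mm to the handle's side of the cup's axis.

How it is judged (in metres and radians):
At the end, for the whole second after the job is handed in: Fork, spoon, teaspoon and peeler each lie released, at rest and flat on the floor of their own organiser (origin 8 mm or more inside its side walls, under 10 mm above its underside, tilt under 0.12 rad). Glass and mug stand within 30 mm of their start (x of fork in the frame of bin_fork between -0.016 and 0.016 m and y of fork in the frame of bin_fork between -0.044 and 0.044 m and z of fork in the frame of bin_fork between 0 and 0.01 m and angle between each of fork, spoon, teaspoon, peeler's own z axis and vertical below 0.12 rad and linear speed of each of fork, spoon, teaspoon, peeler below 0.02 m/s and angular speed of each of fork, spoon, teaspoon, peeler below 0.2 rad/s and x of spoon in the frame of bin_spoon between -0.0185 and 0.0185 m and y of spoon in the frame of bin_spoon between -0.05 and 0.05 m and z of spoon in the frame of bin_spoon between 0 and 0.01 m and x of teaspoon in the frame of bin_teaspoon between -0.017 and 0.017 m and y of teaspoon in the frame of bin_teaspoon between -0.042 and 0.042 m and z of teaspoon in the frame of bin_teaspoon between 0 and 0.01 m and x of peeler in the frame of bin_peeler between -0.0165 and 0.0165 m and y of peeler in the frame of bin_peeler between -0.035 and 0.035 m and z of peeler in the frame of bin_peeler between 0 and 0.01 m and distance of each of glass, mug from where it was at the start of the episode below 0.03 m and angle between each of glass, mug's own z axis and vertical below 0.15 rad); the robot touches nothing.
It fails at once if the glass is pushed more than 30 mm or tipped (distance of glass from where it was at the start of the episode above 0.03 m or angle between glass's own z axis and vertical above 0.3 rad).
It fails at once if the mug is pushed more than 30 mm or tipped (distance of mug from where it was at the start of the episode above 0.03 m or angle between mug's own z axis and vertical above 0.3 rad).
It also fails if it takes over 96 s, if anything falls off the work surface, if the arm or the gripper's body presses on something with over 40 N, if the wrist force passes 120 N, or if a joint passes its speed limit or range.

## Robot

A 6-joint arm with a two-finger parallel gripper is mounted at the origin on the work surface; the furniture and walls round the work are solid. World frame = base frame: x ahead of the robot, y to its left, z up, the work surface at z = 0. Lengths are in m, angles in degrees, forces in N, time in s.
With the tool pointing down it reaches from about 0.35 to 0.975 m from the base axis. Payload 4.9 kg.
Tool frame: the origin (TCP) lies between the finger pads; the fingertips stand 25 mm ahead of it and the grasp point (between the pads) lies 6 mm ahead of it; z points along the fingers, y is the line along which they close (so a half turn about z gives the same grasp; the last joint's range is limited). The gripper opens to 85 mm and grips with 20 to 120 N. Pads are 22 mm wide; open, the fingers measure 114 mm over their backs; the gripper's body (76 mm by 85 mm) begins 54 mm behind the grasp point. The pads swing forward as they close: fully open they stand 13 mm farther back than shut.
Start: joints at [62.567, 3.019, 92.412, -0, 84.569, -6.818], TCP at [0.22, 0.585, 0.256] pointing down, gripper open.
Joint ranges: [-172.51, 172.51], [-57.92, 126.97], [3.15, 148.05], [-58.71, 238.71], [5.1, 150.11], [-179.66, 179.66]. Speed limits (degrees/s): [147.25, 147.25, 180, 180, 180, 180].

## Interface

Orientations are given as a 3x3 rotation matrix whose columns are the frame's x, y, z axes.
In Python, from bench import r gives the robot as it stands. The module is installed in compiled form; this text tells all that it offers. Calls block until the motion is done:
- r.movep(position, orientation): joint-space move of the TCP to a pose.
- r.move_straight(position, orientation=None, velocity=0.15, until_force=None): straight line of the TCP; orientation=None keeps the orientation; velocity is the mean speed in m/s. With until_force (N) it stops when the force on the tool has changed by that much, and returns True; else False.
- r.movej(angles): joint-space move.
- r.set_gripper(opening, newtons=None): finger opening in m; newtons is the grip in N (None keeps the last); returns when the fingers have stopped.
- r.hold(seconds).
- r.solve_ik(position, orientation): joint angles nearest the present ones, or None.
- r.read_camera(name): name is "scene" or "top" or "wrist"; returns (picture, depth): 400x640x3 uint8, red, green, blue; 400x640 float32, m along the optical axis (not along the pixel's ray), 0 where there is no reading.
- r.get_calibration(name): a dict with "intrinsics" (3x3 intrinsics, pixels), "pose" (4x4, takes a point from camera to world coordinates); the wrist camera has in their place "hand_eye" (4x4, takes a point from camera to tool coordinates, whose origin is the TCP and whose axes are the flange's). Camera axes: x right, y down, z forward; pixel columns grow to the right and rows downward; lengths in m; the calibration is good to about 2 mm. A picture is of the moment at which its call begins: read the wrist's pose just before it. get_calibration takes no time and is no camera call.
A pose or a line that the arm cannot do raises r.IKError and nothing moves.
- r.job_done(): hands the job in; it is judged then, once.
Readings, each from a call of its own:
- r.get_clock(): time.
- r.get_qpos(): joint angles.
- r.get_dq(): joint speeds.
- r.get_joint_torque(): joint torques, N m.
- r.get_tcp_pos(): TCP position.
- r.get_tool_rot(): TCP orientation.
- r.get_contact_force(): force on the tool from outside, world axes, zero at the start.
- r.get_ft_torque(): the same for the moment, N m.
- r.get_finger_gap(): finger opening in m.
- r.get_gripper_force(): force on a finger pad.
Only numpy, scipy, OpenCV 4.12 (cv2) and the standard library are available. Lean on these libraries where they do the work, as an engineer would, in place of code of your own. Each camera call takes 0.05 s, during which the arm holds its last target. There are 200 camera calls.

## Working session

There is one attempt and no reset: what is moved stays moved. The work goes in short steps, each a Python script; the robot and the scene stay as the last script left them, time stands still between calls to the robot, and variables do not carry over. Pictures are saved under pics/ and viewed, at most 14 in all, crops included, and the job is handed in when it is done.

```bash
mkdir -p pics; python3 - <<'E'
from bench import r
import cv2,numpy as np
for n in("top","scene"):
    p,d=r.read_camera(n); cv2.imwrite(f"pics/{n}0.png",p[:,:,::-1]); np.savez(f"{n}0.npz",p=p,d=d)
    c=r.get_calibration(n); print(n,np.round(c["intrinsics"],1).tolist(),np.round(c["pose"],4).tolist(),d[200,320])
print(r.get_clock(),r.get_tool_rot())
E
```

```text
top [[453.2, 0.0, 322.0], [0.0, 453.2, 196.7], [0.0, 0.0, 1.0]] [[0.023, -0.981, 0.1926, 0.3413], [-0.9997, -0.023, 0.002, -0.0065], [0.0024, -0.1926, -0.9813, 1.403], [0.0, 0.0, 0.0, 1.0]] 1.4132178
scene [[405.9, 0.0, 312.1], [0.0, 405.9, 200.6], [0.0, 0.0, 1.0]] [[0.8805, -0.2263, 0.4166, 0.0204], [-0.4737, -0.3811, 0.794, -1.0539], [-0.0209, -0.8964, -0.4427, 0.6245], [0.0, 0.0, 0.0, 1.0]] 1.3866086
0.1 [[-9.35969168e-01  3.52080983e-01 -8.35621688e-04]
 [ 3.52081912e-01  9.35967784e-01 -1.62327413e-03]
 [ 2.10591027e-04 -1.81354182e-03 -9.99998333e-01]]
```

View pics/top0.png

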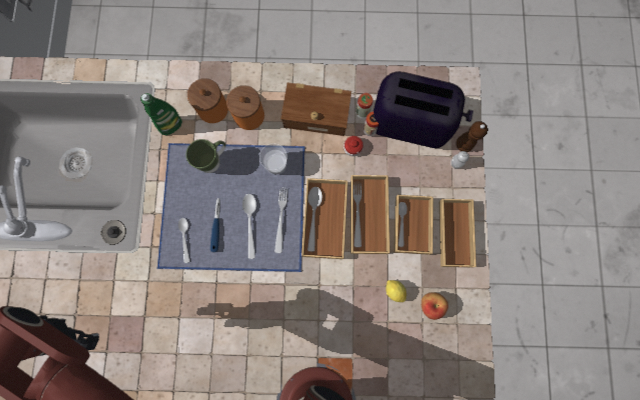

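View pics/scene0.png

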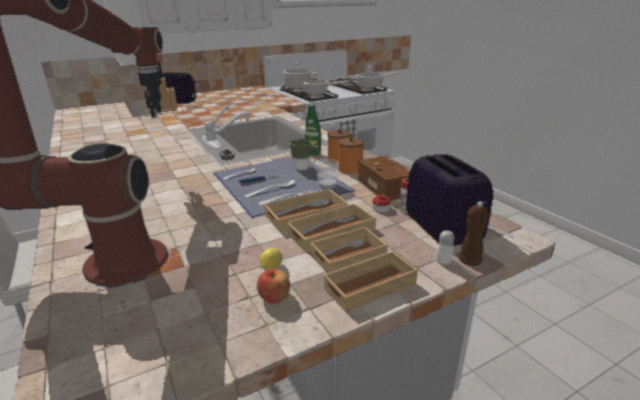

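```bash
cat > v.py <<'E'
import cv2,numpy as np
from bench import r
C=r.get_calibration("top");K=np.array(C["intrinsics"]);P=np.array(C["pose"])
def cast(uv,z):
    uv=np.atleast_2d(uv).astype(float)
    d=np.c_[uv,np.ones(len(uv))]@np.linalg.inv(K).T@P[:3,:3].T
    return (P[:3,3]+d*((z-P[2,3])/d[:,2:]))[:,:2]
def rect(pts):
    "centre, yaw of the long axis (deg, about x), length, width"
    (c,(w,h),a)=cv2.minAreaRect((pts*1000).astype(np.float32))
    if h>w: w,h,a=h,w,a+90
    return np.array(c)/1000,(a+90)%180-90,w,h
def cloud(d):
    v,u=np.mgrid[:400,:640]
    c=np.stack([(u-K[0,2])/K[0,0]*d,(v-K[1,2])/K[1,1]*d,d],-1)
    return c@P[:3,:3].T+P[:3,3]
E
python3 - <<'E'
from v import *
f=np.load("top0.npz");p,d=f["p"],f["d"]
lab=cv2.cvtColor(p,cv2.COLOR_RGB2LAB).astype(int)
mat=np.median(lab[230:262,170:295].reshape(-1,3),0)
m=np.abs(lab-mat).sum(2)>28
box=np.zeros_like(m);box[188:266,166:298]=1
m=((m&box)*255).astype(np.uint8); m=cv2.morphologyEx(m,cv2.MORPH_CLOSE,np.ones((5,3)))
cs,_=cv2.findContours(m,0,cv2.CHAIN_APPROX_NONE)
vis=p[:,:,::-1].copy()
for c in cs:
    if cv2.contourArea(c)<40: continue
    print(cv2.boundingRect(c),[np.round(x,3) for x in rect(cast(c[:,0],.009))])
    cv2.drawContours(vis,[c],-1,(0,0,255),1)
X=cloud(d)
for u0,u1 in((302,349),(350,391),(392,436),(438,478)):
    s=X[170:270,u0:u1].reshape(-1,3); s=s[(s[:,2]>.033)&(s[:,2]<.05)]
    print(len(s),[np.round(x,3) for x in rect(s[:,:2])])
print("mat z",np.median(X[230:262,195:205,2]),"table",np.median(X[275:290,200:280,2]))
cv2.imwrite("pics/a.png",cv2.resize(vis[130:280,150:490],None,fx=2.3,fy=2.3,interpolation=cv2.INTER_CUBIC))
E
```

```text
(180, 218, 11, 45) [array([0.47 , 0.414]), np.float64(4.768), np.float64(136.678), np.float64(30.893)]
(210, 198, 15, 54) [array([0.52 , 0.317]), np.float64(0.535), np.float64(165.412), np.float64(40.379)]
(245, 194, 15, 65) [array([0.519, 0.211]), np.float64(3.191), np.float64(200.011), np.float64(43.711)]
(274, 191, 14, 62) [array([0.534, 0.122]), np.float64(-2.019), np.float64(191.106), np.float64(29.782)]
425 [array([ 0.545, -0.012]), np.float64(-2.261), np.float64(240.728), np.float64(126.099)]
453 [array([ 0.561, -0.149]), np.float64(0.586), np.float64(240.383), np.float64(113.216)]
382 [array([ 0.533, -0.284]), np.float64(-2.243), np.float64(176.162), np.float64(111.615)]
437 [array([ 0.51 , -0.416]), np.float64(-0.609), np.float64(205.173), np.float64(99.181)]
mat z 0.005076287592804762 table 0.0012760431721539067
```

View pics/a.png

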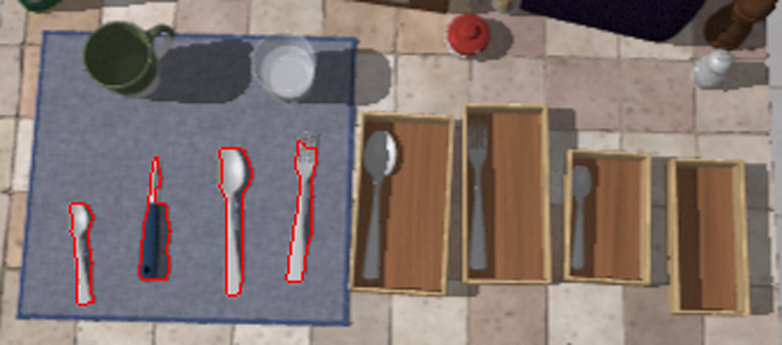

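```bash
python3 - <<'E'
from v import *
f=np.load("top0.npz");p=f["p"].astype(int)
L=p.mean(2); sat=p.max(2)-p.min(2)
mm=np.median(L[230:262,190:200]);print("mat",mm)
def report(n,m,u0,u1,v0,v1,z):
    k=np.zeros(m.shape,bool);k[v0:v1,u0:u1]=m[v0:v1,u0:u1]
    v,u=np.nonzero(k); q=cast(np.c_[u,v],z)
    a,b,c,d=cv2.fitLine((q*1000).astype(np.float32),cv2.DIST_HUBER,0,.01,.01).ravel()
    yaw=np.degrees(np.arctan(b/a)); x0,x1=q[:,0].min()-.0015,q[:,0].max()+.0015
    print(n,len(u),"yaw %.1f x %.4f..%.4f mid %.4f; y at mid %.4f  "%(yaw,x0,x1,(x0+x1)/2,d/1000+(b/a)*((x0+x1)/2-c/1000)),"y(x): ",d/1000-b/a*c/1000, b/a)
br=L>mm+25
report("tea",br,172,198,214,268,.009)
report("tea handle",br,172,198,236,268,.009)
report("spoon",br,236,266,185,265,.009)
report("spoon handle",br,236,266,218,265,.009)
report("fork",br,266,296,180,265,.009)
report("fork handle",br,266,296,210,265,.009)
dk=(p[:,:,2]-p[:,:,0]>25)&(L<mm-25)
report("peeler handle",dk,204,226,215,258,.016)
report("peeler blade",L>mm+15,204,226,190,218,.01)
E
```

```text
mat 119.33333333333333
tea 197 yaw 7.7 x 0.4008..0.5389 mid 0.4698; y at mid 0.4174   y(x):  0.35351124 0.135893
tea handle 103 yaw 11.2 x 0.4008..0.4829 mid 0.4419; y at mid 0.4137   y(x):  0.3258412 0.19891211
spoon 365 yaw 3.1 x 0.4174..0.6196 mid 0.5185; y at mid 0.2170   y(x):  0.18904878 0.053883467
spoon handle 187 yaw 6.3 x 0.4174..0.5437 mid 0.4806; y at mid 0.2154   y(x):  0.16235144 0.11039994
fork 298 yaw -2.3 x 0.4375..0.6445 mid 0.5410; y at mid 0.1251   y(x):  0.14679821 -0.04017729
fork handle 209 yaw -2.0 x 0.4375..0.5711 mid 0.5043; y at mid 0.1268   y(x):  0.14413227 -0.034459632
peeler handle 204 yaw -1.3 x 0.4355..0.5372 mid 0.4863; y at mid 0.3231   y(x):  0.3340651 -0.022586796
peeler blade 52 yaw -2.4 x 0.5411..0.6043 mid 0.5727; y at mid 0.3259   y(x):  0.34948766 -0.041237663
```

```bash
cat > a.py <<'E'
import numpy as np
from bench import r
def rot(a):
    c,s=np.cos(np.radians(a)),np.sin(np.radians(a)); return np.array([[-c,-s,0],[-s,c,0],[0,0,-1.]])
H=.2
# grip x,y,yaw, width, grip offset, bin x,y,yaw, slot y
T=dict(fork=(.526,.1257,-2.3,.012,-.015,.561,-.149,.6,-.013),
 spoon=(.5085,.2165,4,.012,-.010,.545,-.012,-2.26,-.017),
 teaspoon=(.465,.4167,7.7,.010,-.005,.533,-.284,-2.24,-.014),
 peeler=(.485,.323,0,.023,-.035,.510,-.416,-.6,0))
def pick(n,z):
    x,y,a,w=T[n][:4]
    r.set_gripper(w+.026)
    r.movep([x,y,H-.09],rot(a)); print(n,"touch",r.move_straight([x,y,z],velocity=.08,until_force=10),r.get_tcp_pos())
    r.set_gripper(0,40); print("gap",r.get_finger_gap(),"F",r.get_gripper_force())
    r.move_straight([x,y,H],velocity=.2); print("gap",r.get_finger_gap(),r.get_clock())
def place(n,z):
    w,o,bx,by,ba,sy=T[n][3:]
    c,s=np.cos(np.radians(ba)),np.sin(np.radians(ba))
    x,y=bx+c*o-s*sy,by+s*o+c*sy
    r.movep([x,y,H],rot(ba)); r.move_straight([x,y,z+.03],velocity=.2)
    print("gap",r.get_finger_gap(),"touch",r.move_straight([x,y,z],velocity=.04,until_force=8),r.get_tcp_pos())
    r.set_gripper(w+.018); r.hold(.2); r.move_straight([x,y,H],velocity=.2); print(r.get_clock())
E
python3 - <<'E'
from a import *
r.movep([.48,.17,.10],rot(0)); print(r.get_clock()); r.set_gripper(.012)
print(r.move_straight([.48,.17,.015],velocity=.05,until_force=5)); print(r.get_tcp_pos(),r.get_contact_force(),r.get_clock())
z=r.get_tcp_pos()[2]+.0015; print(z)
r.move_straight([.48,.17,.10],velocity=.2)
pick("fork",z)
import cv2
cv2.imwrite("pics/w1.png",r.read_camera("wrist")[0][:,:,::-1])
E
```

```text
1.9667
True
[0.4799288  0.16997099 0.02933272] [-0.82660324 -0.38571218  4.96535435] 3.925
0.030832717900731166
fork touch False [0.52663257 0.12575301 0.03151701]
gap 0.010296037649069447 F 41.55927121639252
gap 0.010628942347852161 7.6583
```

View pics/w1.png

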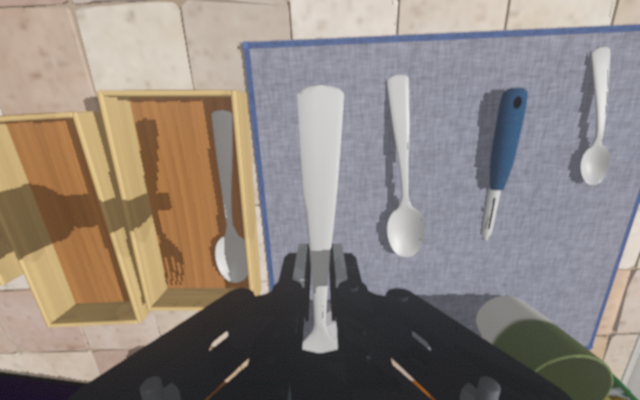

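The fork is gripped level and in line with the pads: its handle end is at (320,90) and its neck at (320,260). I'll place it.

```bash
sed -i 's/peeler=(.485,.323,0,/peeler=(.485,.323,-1.5,/' a.py; python3 - <<'E'
from a import *
import cv2
z=.0308
place("fork",z); pick("spoon",z); place("spoon",z)
pick("peeler",z)
cv2.imwrite("pics/w2.png",r.read_camera("wrist")[0][:,:,::-1])
cv2.imwrite("pics/t2.png",cv2.resize(r.read_camera("top")[0][130:280,150:490,::-1],None,fx=2.3,fy=2.3))
E
```

```text
gap 0.010216314944272201 touch True [ 0.5455142  -0.16191434  0.03162199]
11.875
spoon touch False [0.50908214 0.2166757  0.03149276]
gap 0.01047687251717556 F 41.08162701129913
gap 0.010481283229014657 16.0667
gap 0.010427751322352349 touch True [ 0.53369679 -0.02854893  0.03162633]
20.1
peeler touch False [0.48555654 0.32328664 0.03151726]
gap 0.022198124521463868 F 40.3920042514801
gap 0.022123794266129877 24.2917
```

View pics/w2.png

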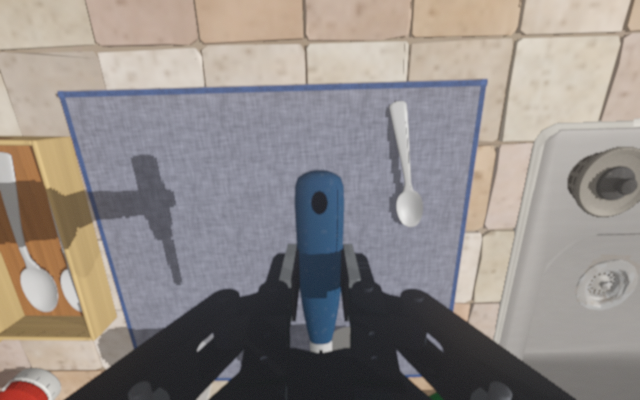

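View pics/t2.png

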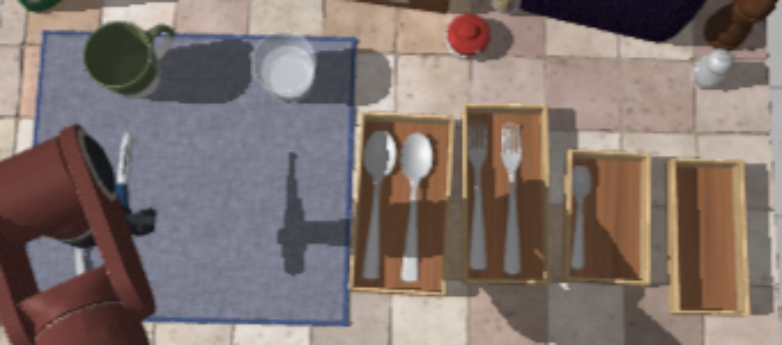

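The new spoon at (413,205) and fork at (512,200) lie beside their twins. The peeler is held straight, at (320,250) in the wrist view. The teaspoon is still on the mat.

```bash
python3 - <<'E'
from a import *
from v import *
z=.0308
place("peeler",z); pick("teaspoon",z); place("teaspoon",z)
r.movep([.40,.25,.25],rot(0))
p,d=r.read_camera("top"); np.savez("top3.npz",p=p,d=d)
cv2.imwrite("pics/t3.png",cv2.resize(p[130:280,150:490,::-1],None,fx=2.3,fy=2.3))
L=p.astype(int).mean(2)
for n,(u0,u1,v0,v1) in dict(spoon=(321,343,180,258),fork=(365,382,178,252),teaspoon=(408,428,196,252)).items():
    k=np.zeros(L.shape,bool);k[v0:v1,u0:u1]=(p[v0:v1,u0:u1].min(2)>120)
    v,u=np.nonzero(k); q=cast(np.c_[u,v],.012); bx,by=T[n][5:7]
    print(n,len(u),"x mid",(q[:,0].min()+q[:,0].max())/2-bx,"len",np.ptp(q[:,0]),"y",q[:,1].mean()-by)
print(r.get_clock())
E
```

```text
gap 0.022163851381374555 touch True [ 0.47462026 -0.41525741  0.03172237]
30.05
teaspoon touch False [0.46551124 0.41708256 0.03157271]
gap 0.008512330041861436 F 40.40552616119385
gap 0.008113698913231139 35.7083
gap 0.008222841581219907 touch True [ 0.52693018 -0.29741161  0.03169845]
41.3083
spoon 464 x mid 0.0108855639692087 len 0.22684781256883446 y -0.016773584337441153
fork 319 x mid 4.856343667392071e-05 len 0.18225049488634204 y -0.010863752952055938
teaspoon 197 x mid 0.023254208223502992 len 0.1358269046330049 y -0.014561135837431738
43.3917
```

View pics/t3.png

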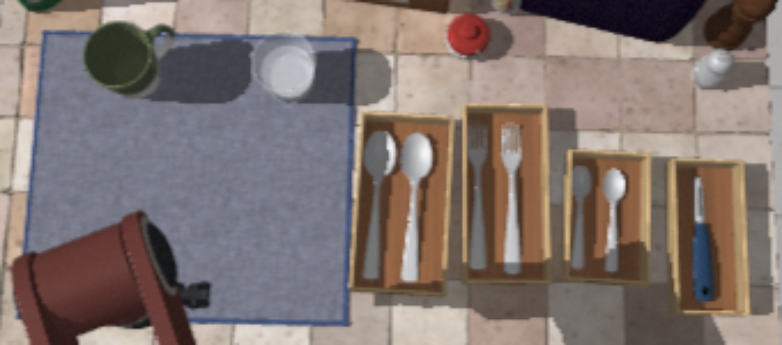

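```bash
python3 - <<'E'
from a import T
from v import *
p=np.load("top3.npz")["p"]
def go(n,k,box,z):
    u0,u1,v0,v1=box;m=np.zeros(k.shape,bool);m[v0:v1,u0:u1]=k[v0:v1,u0:u1]
    v,u=np.nonzero(m); q=cast(np.c_[u,v],z)[:,:2];bx,by,ba=T[n][5:8]
    print(n,v.min(),v.max(),"x mid %.4f len %.4f y %.4f"%((q[:,0].min()+q[:,0].max())/2-bx,np.ptp(q[:,0])+.003,q[:,1].mean()-by))
i=p.astype(int); gray=(i.max(2)-i.min(2)<35)&(i.min(2)>85)
go("spoon",gray,(321,343,185,254),.012);go("fork",gray,(365,382,180,250),.012);go("teaspoon",gray,(408,428,200,250),.012)
go("peeler",gray|(i[:,:,2]>i[:,:,0]+20),(448,465,202,262),.015)
E
```

```text
spoon 188 252 x mid -0.0023 len 0.2034 y -0.0159
fork 186 248 x mid -0.0059 len 0.1976 y -0.0114
teaspoon 203 247 x mid -0.0005 len 0.1403 y -0.0128
peeler 207 260 x mid -0.0012 len 0.1666 y 0.0029
```

All four are within tolerance, so I'm handing the job in.

```bash
python3 -c "
from bench import r
print(r.job_done())"
```

```text
the job is handed in; nothing more can be done
None
```

I put the fork, spoon, teaspoon and peeler in their organisers, within the position tolerances by the top camera, left the glass and mug in place, and handed the job in at about 43 s; the verdict wasn't shown.

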